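# Hold a sample box shut in the lid press

### The job

Slide the orange tray, which carries the green-lidded food sample box, along the worktop (without lifting it or spilling the box) into the grey lid press until it is fully home against the stop, and let go of it. Then press the black knob on top of the press down until the edge of the steel collar stands within the green ring, never into the red ring above it, and keep it there for at least two seconds; the program finishes while the robot is still holding the knob down there. Leave the other things on the worktop where they are.

Things in the scene. Friction and masses are not known exactly. Their poses are not given: they have to be found in the camera images.
- press: Grey lid press, fixed. Origin on worktop below knob axis; +x = direction the tray slides in (mouth at -x). Slot 82 mm wide, no floor, between 22 mm high rails from x -85 mm to stop at +54 mm; flared lead-ins to x -116 mm widen the mouth to about 105 mm. Posts and bridge (100 to 113 mm high, x -41 to +59 mm) carry the knob. Tray home: its grip bar centre is at x -131 mm, y 0.
- tray_grip (a point): Centre of the tray's black grip bar, 65 mm above the tray's underside; tray's axes. Bar 66 mm long (x), 14 wide (y), 16 high, on two steel posts 52 mm apart, free below between them. Orange tray 220 x 76 mm, walls 18 mm high, about 0.35 kg, stands on the worktop, runs from x -35 to +185 mm of this point; its +x end goes into the press first. Home, the bar is outside the press.
- green_box: Food sample box with a green lid, 69 x 103 x 48 mm, 0.14 kg, standing loose in the well at the tray's +x end, which holds it by its foot with 3 to 4 mm of play. Origin at the centre of its underside, z up; its long side (y) lies along the tray.
- knob_top (a point): Centre of the top face of the black press knob (48 mm across, 21 mm high), on the vertical axis through the press's origin, 189 mm above the worktop when up; moves down with the knob. It is pressed straight down with shut fingers.
- plunger (a joint): Knob travel: 0 m up, to 0.038 m fully down. The stem shows a red ring (lowest, 16 mm), a green (12 mm), a red (10 mm), sinking in turn into the steel collar: its edge is in the green ring at 0.016 to 0.028 m. Spring return: about 3 N to start, 200 N/m; with a box below, the foot adds about 4 N from 0.012 m on plus 300 N/m (about 14 N in all at 0.022 m).
- press_foot: White spring-mounted pressing foot, 60 x 50 x 8 mm, under the bridge on the knob's axis. Origin at the centre of its underside, 62 mm above the worktop when up, which is 12 mm above the lid of a box that stands in the tray; it goes down with the knob and then gives way on its own spring.
- blue_box: Bystander: sample box with a blue lid, 69 x 103 x 48 mm; origin at the centre of its underside.
- white_box: Bystander: sample box with a white lid, 69 x 103 x 48 mm; origin at the centre of its underside.
- timer: Bystander: round wind-up kitchen timer, 63 mm across, 56 mm high; origin at the centre of its underside.
- labels: Bystander: roll of labels, 60 mm across, 30 mm high; origin at the centre of its underside.

How it is judged:
On the way, in this order (a step that is already met when the one before it is completed fails the run):
1. the loaded tray stands fully home in the press and the knob is still up (x of tray_grip in the frame of press between -0.137 and -0.125 m and y of tray_grip in the frame of press between -0.008 and 0.008 m and angle between the x axis of tray_grip and the x axis of press, either way round below 0.08 rad and height (world z) of tray_grip below 0.072 m and x of green_box in the frame of tray_grip above 0.122 m and angle between green_box's own z axis and vertical below 0.1 rad and value of joint plunger below 0.004 m), for 0.2 s.
2. with the tray home, the robot holds the knob down with the collar's edge in the green ring, the foot pressing on the lid, for 1.5 s (x of tray_grip in the frame of press between -0.137 and -0.125 m and y of tray_grip in the frame of press between -0.008 and 0.008 m and angle between the x axis of tray_grip and the x axis of press, either way round below 0.08 rad and height (world z) of tray_grip below 0.072 m and x of green_box in the frame of tray_grip above 0.122 m and angle between green_box's own z axis and vertical below 0.1 rad and value of joint plunger between 0.016 and 0.028 m and contact force between any of the fingers, the arm and plunger above 3 N and contact force between press_foot and green_box above 2 N and contact force between the fingers and tray below 0.5 N), for 1.5 s.
At the end, for the whole second after the job is handed in: The robot still holds the knob down at a steady 16 to 28 mm of travel (collar edge in the green ring), pushing over 3 N; the foot presses the green-lidded box with over 2 N; the tray is home (within 6 mm of the stop, straight, flat on the worktop), let go, the box standing in its well (all of step 2 and velocity of joint plunger below 0.01 m/s); the arm keeps its last pose, push and grip.
It fails at once if the knob is pressed into the upper red ring (travel beyond 30 mm) (value of joint plunger above 0.03 m).
It fails at once if the tray is lifted off the worktop by over 25 mm (height (world z) of tray_grip above 0.09 m).
It fails at once if the tray or the green-lidded box is tipped by over 0.35 rad (angle between any of tray_grip, green_box's own z axis and vertical above 0.35 rad).
It fails at once if another box, the timer or the label roll is moved by over 20 mm (distance of any of blue_box, white_box, timer, labels from where it was at the start of the episode above 0.02 m).
It also fails if it takes over 58 s, if anything falls off the work surface, if the arm or the gripper's body presses on something with over 40 N, if the wrist force passes 120 N, or if a joint passes its speed limit or range.

### The arm

A 6-joint arm with a two-finger parallel gripper is mounted at the origin on the work surface; the furniture and walls round the work are solid. World frame = base frame: x ahead of the robot, y to its left, z up, the work surface at z = 0. Lengths are in m, angles in rad, forces in N, time in s.
With the tool pointing down it reaches from about 0.375 to 0.9 m from the base axis. Payload 3.1 kg.
Tool frame: the origin (TCP) lies between the finger pads; the fingertips stand 17 mm ahead of it and the grasp point (between the pads) lies 2 mm behind it; z points along the fingers, y is the line along which they close (so a half turn about z gives the same grasp; the last joint's range is limited). The gripper opens to 85 mm and grips with 20 to 120 N. Pads are 22 mm wide; open, the fingers measure 114 mm over their backs; the gripper's body (76 mm by 85 mm) begins 54 mm behind the grasp point. The pads swing forward as they close: fully open they stand 13 mm farther back than shut.
Start: joints at [1.03, 0.527, 1.433, -0, 1.181, -0.178], TCP at [0.221, 0.585, 0.248] pointing down, gripper open.
Joint ranges: [-3.08, 3.08], [-0.75, 2.2], [0.22, 2.44], [-1.43, 4.57], [0, 2.65], [-2.85, 2.85]. Speed limits (rad/s): [2.79, 2.79, 3.14, 3.14, 3.14, 3.14].

### API

Orientations are given as a unit quaternion [x, y, z, w].
In Python, from station import sense, vision, order gives the robot as it stands.
- The arm moves only by the shell command python3 -m crank 'ROWS' [OPENING] [FORCE]. ROWS is JSON, a list of rows, each an object with "dp": the shift along the world's x, y, z in units of 30 mm (1.0 is 30 mm), a list of three; "angular": the turn, a rotation vector about the world's x, y, z in degrees, a list of three. In form: [{"dp": [dx, dy, dz], "angular": [ax, ay, az]}, ...]. A call has 1 to 20 rows; each row shifts and turns the commanded pose from where the row before left it; what a row does not reach is not made up. A row lasts 1/10 s, in which the tool goes at most 50 mm and 8.59 degrees, less where a joint would pass 70% of its speed; a pose out of reach is approached as far as the arm can. A call is refused whole if a number of a shift passes 1 or a number of a turn 8.59, either way. A call with a gripper value outside its range is refused whole. OPENING is the closure, from 0 (fully open) to 1 (shut), set as the call begins (- or left out, the last holds). The fingers move at their own pace and stop on an object; FORCE is the grip in N (left out, the last holds). Time passes only in rows, so rows that do not move let the fingers close. It gives the time, the measured TCP pose, the force, the opening and the grip force at its end, in the units of the state.
- sense(): the state, without advancing time (a new reading comes with each control period).
- vision.snapshot(name): name is "scene" or "top" or "wrist"; returns a dict with "image" (384x512x3 uint8, blue, green, red), "range_z" (384x512 float32, m along the optical axis (not along the pixel's ray), 0 where there is no reading), "mtx" (3x3 intrinsics, pixels), "pose" (4x4, takes a point from camera to world coordinates); the wrist camera has in their place "mount" (4x4, takes a point from camera to tool coordinates, whose origin is the TCP and whose axes are the flange's). Camera axes: x right, y down, z forward; pixel columns grow to the right and rows downward; lengths in m; the calibration is good to about 2 mm. The wrist camera is an equidistant fisheye: a pixel r from the principal point sees the ray r / f radians off the axis. A picture is of the moment at which its call begins: read the wrist's pose just before it.
- order.sign_off(): hands the job in; it is judged then, once.
The state is a dict: "t": time; "q": joint angles; "qd": joint speeds; "tau": joint torques, N m; "tcp_pos": TCP position; "tool_rot": TCP orientation; "force": force on the tool from outside, world axes, zero at the start; "ft_torque": the same for the moment, N m; "finger_gap": opening from 0.0 (shut) to 1.0 (fully open); "gripper_force": force on a finger pad.
Only numpy, scipy, OpenCV 4.12 (cv2) and the standard library are available. Lean on these libraries where they do the work, as an engineer would, in place of code of your own. Each camera call takes 0.05 s, during which the arm holds its last target. There are 200 camera calls.

## Working session

There is one attempt and no reset: what is moved stays moved. The work goes in short steps, Python scripts to look and compute and a shell command to move; the robot and the scene stay as the last step left them, time stands still between calls to the robot, and variables do not carry over. Pictures are saved under pics/ and viewed, at most 10 in all, crops included, and the job is handed in when it is done.

```bash
ls; mkdir -p pics; python3 - <<'E'
from station import sense, vision
import cv2, numpy as np
s=sense(); print({k:s[k] for k in('t','tcp_pos','tool_rot','force','finger_gap')})
for n in('scene','top'):
    d=vision.snapshot(n); cv2.imwrite(f'pics/{n}0.png',d['image']); np.savez(f'{n}0.npz',**d); print(n,d['mtx'].round(1).tolist(),d['pose'].round(3).tolist())
E
```

```text
pics
{'t': 0.0, 'tcp_pos': array([0.22085441, 0.58396577, 0.24733552]), 'tool_rot': array([ 1.79931486e-01,  9.83678562e-01, -1.00208572e-03, -3.77578412e-04]), 'force': array([-0.53342892,  0.37703305,  0.67962761]), 'finger_gap': 0.999688451978101}
scene [[370.7, 0.0, 255.6], [0.0, 370.7, 194.3], [0.0, 0.0, 1.0]] [[0.763, -0.265, 0.59, -0.371], [-0.647, -0.308, 0.698, -0.941], [-0.003, -0.914, -0.406, 0.656], [0.0, 0.0, 0.0, 1.0]]
top [[495.2, 0.0, 256.1], [0.0, 495.2, 189.9], [0.0, 0.0, 1.0]] [[0.06, -0.975, 0.212, 0.022], [-0.998, -0.06, 0.006, -0.043], [0.007, -0.212, -0.977, 1.967], [0.0, 0.0, 0.0, 1.0]]
```

View pics/scene0.png

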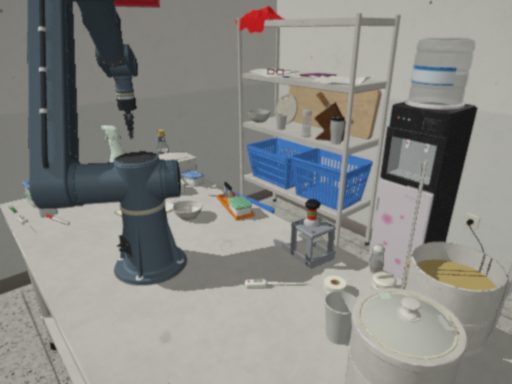

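View pics/top0.png

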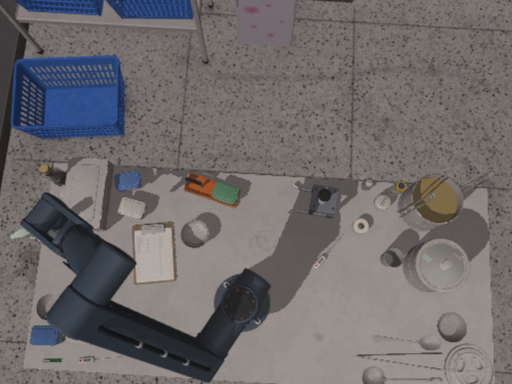

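The scene view shows the press near (313,240) and the tray near (238,205). In the top view the press is near (322,200), and the orange tray is at (187-240, 175-207) with its green lid at the right end and the grip bar near (196,182).

```bash
cat > h.py <<'E'
import numpy as np, cv2
from scipy.spatial.transform import Rotation as R
def ray(d,uv,wpose=None):
    """origin and world directions for pixels uv (N,2); wpose=(pos,quat) for wrist"""
    uv=np.atleast_2d(np.asarray(uv,float)); K=d['mtx']
    n=(uv-[K[0,2],K[1,2]])/[K[0,0],K[1,1]]
    if wpose is None: T=d['pose']; v=np.c_[n,np.ones(len(n))]
    else:
        W=np.eye(4); W[:3,:3]=R.from_quat(wpose[1]).as_matrix(); W[:3,3]=wpose[0]
        T=W@d['mount']; r=np.linalg.norm(n,axis=1,keepdims=True)+1e-12
        v=np.c_[n/r*np.sin(r),np.cos(r)]
    return T[:3,3], v@T[:3,:3].T
def onz(d,uv,z,wpose=None):
    o,v=ray(d,uv,wpose); return o+v*((z-o[2])/v[:,2])[:,None]
E
python3 - <<'E'
from h import *
d=dict(np.load('top0.npz')); im=d['image']; hsv=cv2.cvtColor(im,cv2.COLOR_BGR2HSV)
roi=np.zeros(im.shape[:2],np.uint8); roi[160:220,175:250]=1
for n,lo,hi,z in(('orange',(3,150,60),(18,255,255),.015),('green',(50,80,40),(85,255,255),.05)):
    m=cv2.inRange(hsv,lo,hi)*roi; p=np.argwhere(m)[:,::-1]
    w=onz(d,p,z)[:,:2]; r=cv2.minAreaRect(w.astype(np.float32)); print(n,len(p),w.mean(0).round(3),r)
Z=d['range_z']
for box,nm in(((185,225,300,345),'press'),((172,205,182,245),'tray')):
    a=np.argwhere(np.ones_like(Z)[box[0]:box[1],box[2]:box[3]])[:,::-1]+[box[2],box[0]]
    z=Z[a[:,1],a[:,0]]; o,v=ray(d,a); w=o+v*z[:,None]
    for lo,hi in((.035,.06),(.06,.085),(.09,.125),(.17,.2)):
        s=w[(w[:,2]>lo)&(w[:,2]<hi)]; 
        if len(s)>3: print(nm,lo,len(s),s.mean(0).round(3),cv2.minAreaRect(s[:,:2].astype(np.float32)))
c=np.hstack([cv2.resize(im[160:225,175:255],None,fx=5,fy=5,interpolation=2),cv2.resize(im[160:225,280:360],None,fx=5,fy=5,interpolation=2)]); cv2.imwrite('pics/crop0.png',c)
E
```

```text
orange 465 [0.441 0.185] ((0.435176819562912, 0.14684335887432098), (0.21678853034973145, 0.07534325867891312), 74.25788879394531)
green 3 [0.409 0.077] ((0.41771167516708374, 0.07352954149246216), (0.014380084350705147, 0.055378470569849014), 59.525516510009766)
press 0.035 18 [ 0.365 -0.293  0.047] ((0.383969783782959, -0.2722315490245819), (0.13460540771484375, 0.06697185337543488), 41.77531814575195)
press 0.06 13 [ 0.359 -0.29   0.074] ((0.3590797185897827, -0.28854691982269287), (0.08927034586668015, 0.003671786282211542), 83.58306121826172)
press 0.09 515 [ 0.402 -0.294  0.112] ((0.40812018513679504, -0.29383087158203125), (0.10093073546886444, 0.10101151466369629), 84.33988189697266)
press 0.17 132 [ 0.408 -0.284  0.186] ((0.4087678790092468, -0.28535884618759155), (0.046640634536743164, 0.04564177989959717), 40.6526985168457)
tray 0.035 427 [0.422 0.092 0.05 ] ((0.4363623559474945, 0.14173144102096558), (0.21120677888393402, 0.07003150880336761), 74.4925308227539)
tray 0.06 68 [0.452 0.205 0.071] ((0.4400959610939026, 0.15800653398036957), (0.18540288507938385, 0.04218687117099762), 64.46439361572266)
```

View pics/crop0.png

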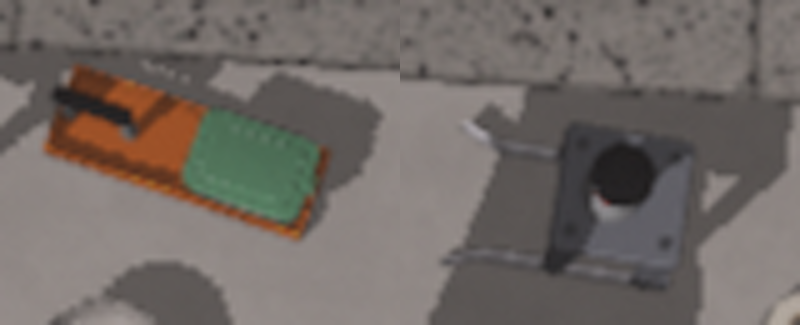

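Tray grip is at about (0.456, 0.219) with yaw about -105.7°. The press is at about (0.409, -0.285) with yaw about -95.7°. I'll move above the grip bar and refine with the wrist camera.

```bash
python3 -m crank '[{"dp":[0.56,-0.87,-0.1],"angular":[0,0,-6]},{"dp":[0.56,-0.87,-0.1],"angular":[0,0,-6]},{"dp":[0.56,-0.87,-0.1],"angular":[0,0,-6]},{"dp":[0.56,-0.87,-0.1],"angular":[0,0,-6]},{"dp":[0.56,-0.87,-0.1],"angular":[0,0,-6]},{"dp":[0.56,-0.87,-0.1],"angular":[0,0,-6]},{"dp":[0.56,-0.87,-0.1],"angular":[0,0,-6]},{"dp":[0.56,-0.87,-0.1],"angular":[0,0,-6]},{"dp":[0.56,-0.87,-0.1],"angular":[0,0,-6]},{"dp":[0.56,-0.87,-0.1],"angular":[0,0,-6]},{"dp":[0.56,-0.87,-0.1],"angular":[0,0,-6]},{"dp":[0.56,-0.87,-0.1],"angular":[0,0,-6]},{"dp":[0.56,-0.87,-0.1],"angular":[0,0,-6]},{"dp":[0.56,-0.87,-0.1],"angular":[0,0,-7]},{"dp":[0,0,0],"angular":[0,0,0]},{"dp":[0,0,0],"angular":[0,0,0]},{"dp":[0,0,0],"angular":[0,0,0]}]' 0 40
python3 - <<'E'
from h import *
from station import sense, vision
s=sense(); d=vision.snapshot('wrist'); np.savez('w1.npz',**d,p=s['tcp_pos'],r=s['tool_rot'])
print(s['q'].round(2),d['mtx'].round(1).tolist(),d['mount'].round(3).tolist())
cv2.imwrite('pics/w1.png',d['image'])
E
```

```text
t: 1.8
tcp_pos: [0.4556, 0.2196, 0.2062]
tool_rot: [0.797, 0.604, -0.0, -0.0]
force: [1.1, 0.1, 0.8]
finger_gap: 1.002
gripper_force: 0.0
[0.23 0.43 1.77 0.   0.94 0.5 ] [[297.3, 0.0, 251.4], [0.0, 297.3, 195.8], [0.0, 0.0, 1.0]] [[-0.001, -0.959, -0.283, 0.072], [1.0, -0.001, 0.001, 0.0], [-0.002, -0.283, 0.959, -0.125], [0.0, 0.0, 0.0, 1.0]]
```

View pics/w1.png

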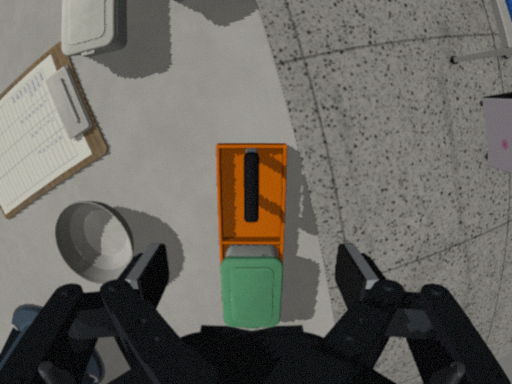

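The wrist view shows the black bar at (245-258, 150-221), nearly parallel to the tool x axis, and the tray at (218-286, 145-245) with the green lid near (252,292).

```bash
python3 - <<'E'
from h import *
d=dict(np.load('w1.npz')); wp=(d['p'],d['r']); im=d['image']
print('tool x yaw',np.degrees(np.arctan2(*R.from_quat(d['r']).as_matrix()[[1,0],0])))
m=np.zeros(im.shape[:2],np.uint8); m[146:226,240:264]=(im[146:226,240:264].max(2)<50)
n,l,st,_=cv2.connectedComponentsWithStats(m); k=1+st[1:,4].argmax(); c=np.argwhere(l==k)[:,::-1]; print(st[k])
w=onz(d,c,.073,wp)[:,:2].astype(np.float32); print('bar',cv2.minAreaRect(w))
hsv=cv2.cvtColor(im,cv2.COLOR_BGR2HSV)
m=cv2.inRange(hsv,(3,150,60),(18,255,255)); c=np.argwhere(m)[:,::-1]
print('tray',cv2.minAreaRect(onz(d,c,.018,wp)[:,:2].astype(np.float32)))
m=cv2.inRange(hsv,(50,80,40),(85,255,255)); m[:, :215]=0; m[:,290:]=0; c=np.argwhere(m)[:,::-1]
print('lid',cv2.minAreaRect(onz(d,c,.05,wp)[:,:2].astype(np.float32)))
E
```

```text
tool x yaw 74.34542095334855
[245 152  14  69 897]
bar ((0.45746275782585144, 0.22306743264198303), (0.06346286833286285, 0.011827238835394382), 73.98568725585938)
tray ((0.44725745916366577, 0.18802127242088318), (0.13879142701625824, 0.07508417218923569), 74.4745864868164)
lid ((0.421196311712265, 0.09497837722301483), (0.10013268142938614, 0.06721746176481247), 74.27222442626953)
```

```bash
python3 -m crank '[{"dp":[0.06,0.08,-0.8],"angular":[0,0,0]},{"dp":[0,0,-0.8],"angular":[0,0,0]},{"dp":[0,0,-0.8],"angular":[0,0,0]},{"dp":[0,0,-0.8],"angular":[0,0,0]},{"dp":[0,0,-0.8],"angular":[0,0,0]},{"dp":[0,0,-0.6],"angular":[0,0,0]},{"dp":[0,0,-0.25],"angular":[0,0,0]},{"dp":[0,0,0],"angular":[0,0,0]}]' 0 40 && python3 -m crank '[{"dp":[0,0,0],"angular":[0,0,0]},{"dp":[0,0,0],"angular":[0,0,0]},{"dp":[0,0,0],"angular":[0,0,0]},{"dp":[0,0,0],"angular":[0,0,0]},{"dp":[0,0,0],"angular":[0,0,0]},{"dp":[0,0,0],"angular":[0,0,0]},{"dp":[0,0,0],"angular":[0,0,0]},{"dp":[0,0,0],"angular":[0,0,0]}]' 1 40
```

```text
t: 2.65
tcp_pos: [0.4572, 0.2221, 0.0601]
tool_rot: [0.797, 0.604, -0.001, -0.0]
force: [0.1, 0.8, 0.3]
finger_gap: 1.002
gripper_force: 0.0
t: 3.45
tcp_pos: [0.458, 0.2216, 0.0614]
tool_rot: [0.798, 0.603, 0.0, -0.0]
force: [-0.9, -0.3, 5.6]
finger_gap: 0.156
gripper_force: 39.7
```

```bash
python3 - <<'E'
from h import *
from station import sense, vision
s=sense(); print(s['tcp_pos'],s['force'],s['finger_gap'])
# press pose from top depth: rails height band and scene view
pts=[]
for n in('top','scene'):
    d=vision.snapshot(n); Z=d['range_z']; g=np.stack(np.meshgrid(np.arange(512),np.arange(384)),-1).reshape(-1,2)
    o,v=ray(d,g); w=o+v*Z.reshape(-1,1)
    w=w[(Z.ravel()>0)&(abs(w[:,0]-.41)<.12)&(w[:,1]>-.4)&(w[:,1]<-.12)]
    for lo,hi in((.013,.03),(.104,.12),(.18,.2)):
        q=w[(w[:,2]>lo)&(w[:,2]<hi)]
        if len(q)>5: print(n,lo,len(q),q.mean(0).round(4),cv2.minAreaRect(q[:,:2].astype(np.float32)))
    if n=='top':
        q=w[(w[:,2]>.01)&(w[:,2]<.04)]; print(q[q[:,1]>-.25].round(3).tolist())
E
```

```text
[0.45795738 0.22160201 0.06136263] [-0.91362543 -0.30642562  5.64836701] 0.15603179357225572
top 0.013 134 [ 0.3967 -0.2386  0.0198] ((0.40309786796569824, -0.2649305462837219), (0.26997724175453186, 0.20632322132587433), 89.44233703613281)
top 0.104 456 [ 0.4029 -0.2931  0.1124] ((0.4074260890483856, -0.2941436171531677), (0.10038714855909348, 0.10146749764680862), 83.88552856445312)
top 0.18 119 [ 0.4087 -0.2847  0.1873] ((0.40875256061553955, -0.2840423583984375), (0.04446965828537941, 0.0448775477707386), 21.717145919799805)
[[0.514, -0.185, 0.011], [0.507, -0.157, 0.014], [0.506, -0.185, 0.01], [0.496, -0.157, 0.011], [0.49, -0.137, 0.011], [0.492, -0.173, 0.014], [0.486, -0.141, 0.013], [0.479, -0.17, 0.013], [0.479, -0.178, 0.016], [0.477, -0.181, 0.024], [0.481, -0.195, 0.01], [0.475, -0.178, 0.014], [0.475, -0.182, 0.015], [0.476, -0.186, 0.015], [0.474, -0.19, 0.024], [0.478, -0.219, 0.011], [0.479, -0.231, 0.011], [0.469, -0.19, 0.026], [0.472, -0.194, 0.016], [0.472, -0.199, 0.016], [0.469, -0.195, 0.011], [0.466, -0.198, 0.024], [0.468, -0.203, 0.014], [0.461, -0.143, 0.
[... 2398 characters left out ...]
0.32, -0.129, 0.018], [0.322, -0.133, 0.011], [0.324, -0.249, 0.013], [0.312, -0.182, 0.011], [0.314, -0.21, 0.011], [0.315, -0.233, 0.011], [0.315, -0.237, 0.014], [0.301, -0.194, 0.011], [0.301, -0.198, 0.016], [0.303, -0.226, 0.011], [0.29, -0.151, 0.011]]
scene 0.013 348 [ 0.3903 -0.2986  0.021 ] ((0.4046388864517212, -0.2605142593383789), (0.17998574674129486, 0.10865085572004318), 84.62663269042969)
scene 0.104 491 [ 0.3933 -0.3052  0.1117] ((0.4048941731452942, -0.2935439944267273), (0.102217897772789, 0.102538101375103), 84.08084869384766)
scene 0.18 98 [ 0.4013 -0.2895  0.1857] ((0.4047451913356781, -0.2881973087787628), (0.03780233860015869, 0.04250489920377731), 89.01229858398438)
```

```bash
python3 -m crank '[{"dp":[0,0,0.04],"angular":[0,0,0]},{"dp":[-0.02,-0.25,0],"angular":[0,0,0.5]},{"dp":[-0.04,-0.5,0],"angular":[0,0,0.7]},{"dp":[-0.04,-0.5,0],"angular":[0,0,0.7]},{"dp":[-0.04,-0.5,0],"angular":[0,0,0.7]},{"dp":[-0.04,-0.5,0],"angular":[0,0,0.7]},{"dp":[-0.04,-0.5,0],"angular":[0,0,0.7]},{"dp":[-0.04,-0.5,0],"angular":[0,0,0.7]},{"dp":[-0.04,-0.5,0],"angular":[0,0,0.7]},{"dp":[-0.04,-0.5,0],"angular":[0,0,0.7]},{"dp":[-0.04,-0.5,0],"angular":[0,0,0.7]},{"dp":[-0.05,-0.5,0],"angular":[0,0,0.8]},{"dp":[-0.05,-0.5,0],"angular":[0,0,0.8]},{"dp":[-0.05,-0.5,0],"angular":[0,0,0.8]},{"dp":[-0.03,-0.19,0],"angular":[0,0,0.5]},{"dp":[0,0,0],"angular":[0,0,0]},{"dp":[0,0,0],"angular":[0,0,0]}]'
python3 - <<'E'
from h import *
from station import sense, vision
s=sense(); d=vision.snapshot('wrist'); np.savez('w2.npz',**d,p=s['tcp_pos'],r=s['tool_rot'])
print(s['tcp_pos'],np.degrees(np.arctan2(*R.from_quat(s['tool_rot']).as_matrix()[[1,0],0])))
t=vision.snapshot('top'); np.savez('top2.npz',**t)
cv2.imwrite('pics/w2.png',np.vstack([d['image'][:, :],cv2.resize(t['image'][150:225,220:350],(512,295))])[:, :][:600] if 0 else d['image'])
cv2.imwrite('pics/t2.png',cv2.resize(t['image'][155:225,230:350],None,fx=6,fy=6,interpolation=2))
im=t['image']; hsv=cv2.cvtColor(im,cv2.COLOR_BGR2HSV)
m=cv2.inRange(hsv,(3,150,60),(18,255,255)); m[:155]=0;m[225:]=0;m[:,:220]=0;m[:,330:]=0
c=np.argwhere(m)[:,::-1]; print('tray',cv2.minAreaRect(onz(t,c,.015)[:,:2].astype(np.float32)))
E
```

```text
t: 5.25
tcp_pos: [0.4414, 0.0282, 0.0619]
tool_rot: [0.743, 0.669, -0.0, -0.0]
force: [0.1, -0.8, -2.0]
finger_gap: 0.157
gripper_force: 38.9
[0.44135564 0.02824698 0.06187968] 83.97354698431316
tray ((0.4330783486366272, -0.04809209704399109), (0.21256032586097717, 0.07578527927398682), 83.88529205322266)
```

View pics/t2.png

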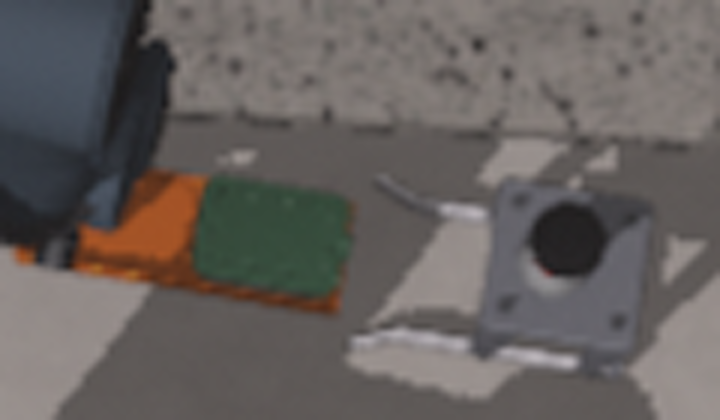

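View pics/w2.png

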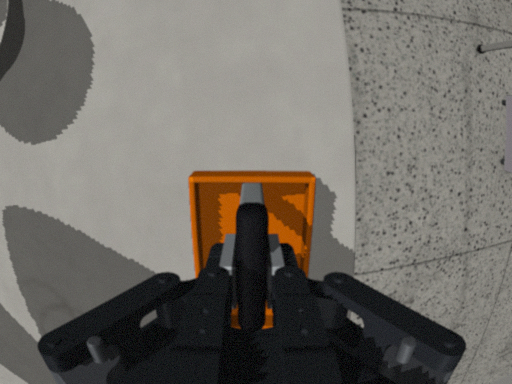

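The top view shows the tray lined up with the mouth: the tray end is centred between the lead-in tips at (380,180) and (358,340). The wrist view shows the bar held squarely at (252,265). Now I'll insert most of the way.

```bash
python3 -m crank '[{"dp":[0.01,-0.25,0],"angular":[0,0,0]},{"dp":[-0.01,-0.4,0],"angular":[0,0,0]},{"dp":[-0.04,-0.4,0],"angular":[0,0,0]},{"dp":[-0.04,-0.4,0],"angular":[0,0,0]},{"dp":[-0.04,-0.4,0],"angular":[0,0,0]},{"dp":[-0.04,-0.4,0],"angular":[0,0,0]},{"dp":[-0.04,-0.4,0],"angular":[0,0,0]},{"dp":[-0.04,-0.4,0],"angular":[0,0,0]},{"dp":[-0.04,-0.2,0],"angular":[0,0,0]},{"dp":[0,0,0],"angular":[0,0,0]}]'
```

```text
t: 6.35
tcp_pos: [0.4331, -0.0703, 0.062]
tool_rot: [0.744, 0.668, 0.0, 0.0]
force: [-0.6, -0.5, -3.0]
finger_gap: 0.156
gripper_force: 38.9
```

```bash
python3 -m crank '[{"dp":[-0.03,-0.25,0],"angular":[0,0,0]},{"dp":[-0.03,-0.3,0],"angular":[0,0,0]},{"dp":[-0.03,-0.3,0],"angular":[0,0,0]},{"dp":[-0.03,-0.3,0],"angular":[0,0,0]},{"dp":[-0.03,-0.3,0],"angular":[0,0,0]},{"dp":[-0.03,-0.3,0],"angular":[0,0,0]},{"dp":[-0.03,-0.25,0],"angular":[0,0,0]},{"dp":[0,0,0],"angular":[0,0,0]}]'; python3 -m crank '[{"dp":[-0.02,-0.15,0],"angular":[0,0,0]},{"dp":[-0.02,-0.15,0],"angular":[0,0,0]},{"dp":[-0.02,-0.15,0],"angular":[0,0,0]},{"dp":[-0.01,-0.15,0],"angular":[0,0,0]},{"dp":[0,0,0],"angular":[0,0,0]}]'
```

```text
t: 7.15
tcp_pos: [0.427, -0.1306, 0.062]
tool_rot: [0.744, 0.668, 0.0, 0.001]
force: [-0.9, -0.7, -3.3]
finger_gap: 0.159
gripper_force: 38.9
t: 7.65
tcp_pos: [0.4248, -0.1479, 0.062]
tool_rot: [0.744, 0.669, 0.0, 0.0]
force: [0.3, -0.5, -4.0]
finger_gap: 0.154
gripper_force: 38.9
```

```bash
for i in 1 2 3; do python3 -m crank '[{"dp":[-0.01,-0.07,0],"angular":[0,0,0]},{"dp":[-0.01,-0.07,0],"angular":[0,0,0]},{"dp":[0,0,0],"angular":[0,0,0]}]' | grep -E "tcp_pos|force:"; done
```

```text
tcp_pos: [0.4241, -0.1516, 0.062]
force: [-0.4, 0.6, -2.6]
gripper_force: 38.9
tcp_pos: [0.4222, -0.1517, 0.0622]
force: [5.9, 16.4, 3.0]
gripper_force: 39.9
tcp_pos: [0.4197, -0.1515, 0.0622]
force: [11.0, 31.2, 7.4]
gripper_force: 42.3
```

Contact at y ≈ -0.1515. I'll relax the push and open.

```bash
python3 -m crank '[{"dp":[0.01,0.13,0],"angular":[0,0,0]},{"dp":[0.01,0.12,0],"angular":[0,0,0]},{"dp":[0,0,0],"angular":[0,0,0]}]' | grep -E "tcp_pos|force:"; python3 -m crank '[{"dp":[0,0,0],"angular":[0,0,0]},{"dp":[0,0,0],"angular":[0,0,0]},{"dp":[0,0,0],"angular":[0,0,0]},{"dp":[0,0,0],"angular":[0,0,0]},{"dp":[0,0,0],"angular":[0,0,0]}]' 0.5; python3 - <<'E'
from h import *
from station import sense, vision
t=vision.snapshot('top'); d=vision.snapshot('scene'); np.savez('top3.npz',**t)
im=t['image']; hsv=cv2.cvtColor(im,cv2.COLOR_BGR2HSV)
cv2.imwrite('pics/t3.png',np.vstack([cv2.resize(im[155:225,250:370],None,fx=4,fy=4,interpolation=2),cv2.resize(d['image'][180:280,240:360],None,fx=4,fy=3,interpolation=2)]))
E
```

```text
tcp_pos: [0.4233, -0.1517, 0.062]
force: [0.7, 1.0, -2.4]
gripper_force: 39.1
t: 9.35
tcp_pos: [0.4235, -0.1526, 0.0621]
tool_rot: [0.743, 0.669, 0.0, 0.0]
force: [0.5, -0.6, 0.5]
finger_gap: 0.498
gripper_force: 0.0
```

View pics/t3.png

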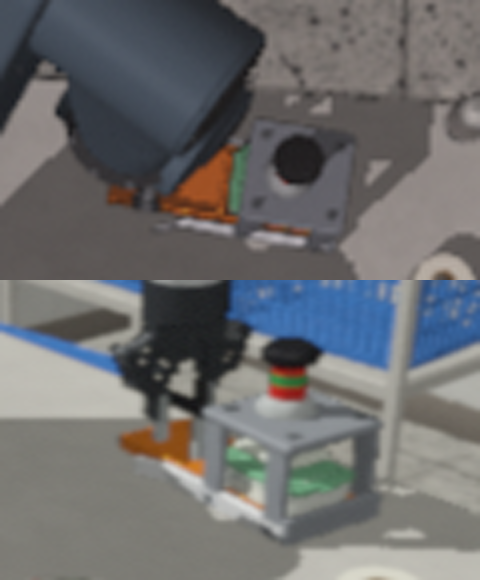

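The picture shows the tray in the press, with the box under the foot, the knob still up and the fingers open. I'll lift clear and check the bar position from the wrist.

```bash
python3 -m crank '[{"dp":[0,0,0.5],"angular":[0,0,0]},{"dp":[0,0,0.9],"angular":[0,0,0]},{"dp":[0,0,0.9],"angular":[0,0,0]},{"dp":[0,0,0.9],"angular":[0,0,0]},{"dp":[0,0,0.9],"angular":[0,0,0]},{"dp":[0,0,0.9],"angular":[0,0,0]},{"dp":[0,0,0.9],"angular":[0,0,0]},{"dp":[0,0,0.9],"angular":[0,0,0]},{"dp":[0,0,0],"angular":[0,0,0]},{"dp":[0,0,0],"angular":[0,0,0]}]'; python3 - <<'E'
from h import *
from station import sense, vision
s=sense(); d=vision.snapshot('wrist'); np.savez('w4.npz',**d,p=s['tcp_pos'],r=s['tool_rot'])
cv2.imwrite('pics/w4.png',d['image'])
t=vision.snapshot('top')
hsv=cv2.cvtColor(t['image'],cv2.COLOR_BGR2HSV); m=cv2.inRange(hsv,(3,150,60),(18,255,255)); m[:155]=0;m[225:]=0;m[:,:250]=0;m[:,350:]=0
c=np.argwhere(m)[:,::-1]; print('tray',len(c),cv2.minAreaRect(onz(t,c,.015)[:,:2].astype(np.float32)))
E
```

```text
t: 10.45
tcp_pos: [0.4232, -0.1521, 0.2662]
tool_rot: [0.743, 0.669, 0.0, 0.0]
force: [0.2, 0.3, -0.6]
finger_gap: 0.498
gripper_force: 0.0
tray 255 ((0.41699516773223877, -0.2032923549413681), (0.08529826998710632, 0.07604268193244934), 85.2431869506836)
```

View pics/w4.png

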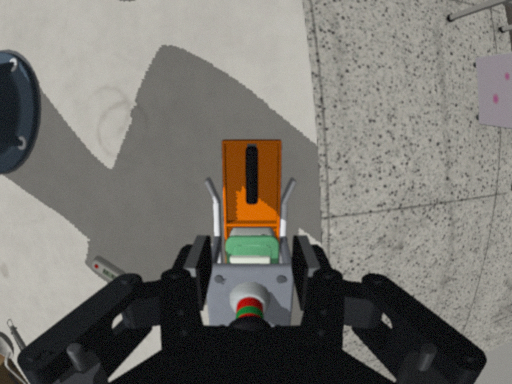

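The wrist view shows the bar at (251,175), the tray centred between the rails at (215-287, 185-235), and the bridge's front edge at row ~265.

```bash
python3 - <<'E'
from h import *
d=dict(np.load('w4.npz')); wp=(d['p'],d['r']); im=d['image']
m=np.zeros(im.shape[:2],np.uint8); m[142:210,242:262]=(im[142:210,242:262].max(2)<50)
n,l,st,_=cv2.connectedComponentsWithStats(m); k=1+st[1:,4].argmax(); c=np.argwhere(l==k)[:,::-1]
b=cv2.minAreaRect(onz(d,c,.073,wp)[:,:2].astype(np.float32)); print('bar',b)
e=onz(d,[[209,264],[294,264],[251,264]],.113,wp)[:,:2]; print('edge',e.round(4).tolist())
u=np.array([-np.cos(np.radians(84)),-np.sin(np.radians(84))])
print('grip press x by edge',(np.array(b[0])-e[2])@u-.041, 'by knob', (np.array(b[0])-[.4085,-.285])@u, (np.array(b[0])-[.4085,-.285])@[-u[1],u[0]])
g=cv2.cvtColor(im,cv2.COLOR_BGR2GRAY); print(g[255:275,235].tolist(),g[255:275,265].tolist())
E
```

```text
bar ((0.4245375096797943, -0.15037386119365692), (0.0630398765206337, 0.012015284970402718), 83.70793151855469)
edge [[0.3697, -0.2339], [0.4606, -0.2437], [0.4146, -0.2382]]
grip press x by edge -0.1293405920067867 by knob -0.13556501897326556 0.0018773911186512476
[155, 162, 182, 208, 221, 221, 223, 216, 151, 96, 91, 95, 113, 127, 130, 132, 135, 135, 131, 136] [129, 144, 173, 194, 214, 215, 216, 206, 160, 107, 90, 100, 116, 125, 126, 128, 127, 130, 130, 131]
```

Bar x in the press frame comes out between -0.129 and -0.135, it is straight, and there was a hard stop, so the tray is home. Next: shut the fingers, go above the knob at about (0.410, -0.283), then feel down.

```bash
python3 -m crank '[{"dp":[-0.07,-0.5,0],"angular":[0,0,0]},{"dp":[-0.07,-0.75,0],"angular":[0,0,0]},{"dp":[-0.08,-0.9,0],"angular":[0,0,0]},{"dp":[-0.08,-0.9,0],"angular":[0,0,0]},{"dp":[-0.07,-0.8,0],"angular":[0,0,0]},{"dp":[-0.07,-0.51,0],"angular":[0,0,0]},{"dp":[0,0,-0.5],"angular":[0,0,0]},{"dp":[0,0,-0.5],"angular":[0,0,0]},{"dp":[0,0,-0.4],"angular":[0,0,0]},{"dp":[0,0,0],"angular":[0,0,0]},{"dp":[0,0,0],"angular":[0,0,0]}]' 1 40; python3 - <<'E'
from h import *
from station import sense, vision
s=sense(); d=vision.snapshot('scene'); t=vision.snapshot('top')
cv2.imwrite('pics/s5.png',np.hstack([cv2.resize(d['image'][170:270,270:370],None,fx=4,fy=4,interpolation=2),cv2.resize(t['image'][155:255,270:370],None,fx=4,fy=4,interpolation=2)]))
E
```

```text
t: 11.65
tcp_pos: [0.4099, -0.2826, 0.2234]
tool_rot: [0.743, 0.669, 0.0, -0.001]
force: [-0.5, -0.1, 0.9]
finger_gap: -0.002
gripper_force: 0.0
```

View pics/s5.png

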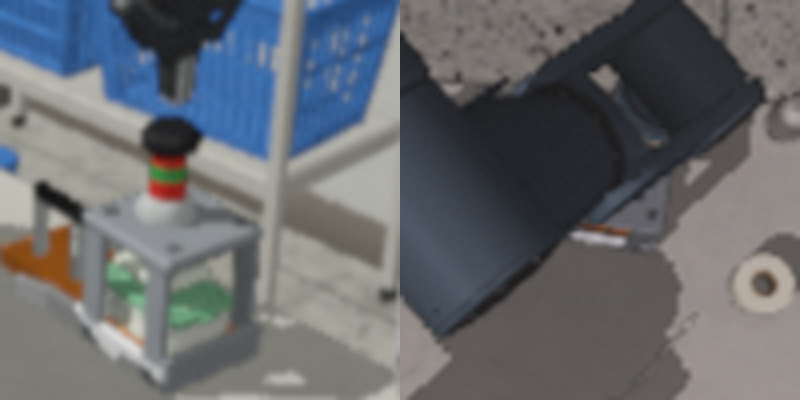

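The fingertips at (178,100) are above the knob at (170,130), within about 5 mm of its centre, and the collar sits at the lower red ring. Now I'll press gently.

```bash
python3 -m crank '[{"dp":[-0.05,0.03,-0.25],"angular":[0,0,0]},{"dp":[0,0,-0.2],"angular":[0,0,0]},{"dp":[0,0,-0.1],"angular":[0,0,0]},{"dp":[0,0,0],"angular":[0,0,0]}]' | grep -E "tcp_pos|force:"; for i in 1 2 3; do python3 -m crank '[{"dp":[0,0,-0.1],"angular":[0,0,0]},{"dp":[0,0,-0.1],"angular":[0,0,0]},{"dp":[0,0,0],"angular":[0,0,0]}]' | grep -E "tcp_pos|force:"; done
```

```text
tcp_pos: [0.4084, -0.2818, 0.2069]
force: [1.0, 0.1, -0.1]
gripper_force: 0.0
tcp_pos: [0.4088, -0.2823, 0.2016]
force: [-0.3, 0.2, 3.1]
gripper_force: 1.9
tcp_pos: [0.4088, -0.2823, 0.1955]
force: [-0.6, -0.0, 5.6]
gripper_force: 2.5
tcp_pos: [0.4088, -0.2823, 0.1902]
force: [-1.9, 1.9, 12.0]
gripper_force: 5.6
```

```bash
python3 -m crank '[{"dp":[0,0,-0.1],"angular":[0,0,0]},{"dp":[0,0,-0.1],"angular":[0,0,0]},{"dp":[0,0,0],"angular":[0,0,0]},{"dp":[0,0,0],"angular":[0,0,0]}]'; python3 - <<'E'
from h import *
from station import vision
d=vision.snapshot('scene'); cv2.imwrite('pics/s6.png',cv2.resize(d['image'][175:265,275:355],None,fx=6,fy=6,interpolation=2))
E
```

```text
t: 13.45
tcp_pos: [0.4089, -0.2823, 0.1848]
tool_rot: [0.743, 0.669, -0.0, 0.001]
force: [-2.9, 2.1, 14.2]
finger_gap: 0.001
gripper_force: 7.0
```

View pics/s6.png

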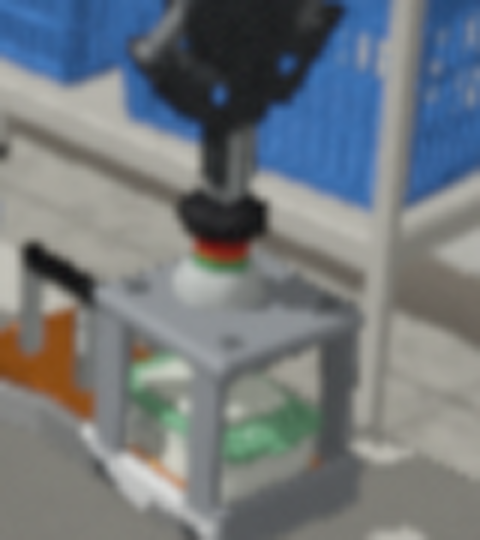

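The lower red ring is hidden. About half of the green ring shows at (222,262) just above the collar, with the upper red ring clear above it at (222,245). The force of 14.2 N matches about 21 mm of travel. I'll hold for 2.5 s.

```bash
python3 -m crank '[{"dp":[0,0,0],"angular":[0,0,0]},{"dp":[0,0,0],"angular":[0,0,0]},{"dp":[0,0,0],"angular":[0,0,0]},{"dp":[0,0,0],"angular":[0,0,0]},{"dp":[0,0,0],"angular":[0,0,0]},{"dp":[0,0,0],"angular":[0,0,0]},{"dp":[0,0,0],"angular":[0,0,0]},{"dp":[0,0,0],"angular":[0,0,0]},{"dp":[0,0,0],"angular":[0,0,0]},{"dp":[0,0,0],"angular":[0,0,0]},{"dp":[0,0,0],"angular":[0,0,0]},{"dp":[0,0,0],"angular":[0,0,0]},{"dp":[0,0,0],"angular":[0,0,0]},{"dp":[0,0,0],"angular":[0,0,0]},{"dp":[0,0,0],"angular":[0,0,0]},{"dp":[0,0,0],"angular":[0,0,0]},{"dp":[0,0,0],"angular":[0,0,0]},{"dp":[0,0,0],"angular":[0,0,0]},{"dp":[0,0,0],"angular":[0,0,0]},{"dp":[0,0,0],"angular":[0,0,0]}]' && python3 -m crank '[{"dp":[0,0,0],"angular":[0,0,0]},{"dp":[0,0,0],"angular":[0,0,0]},{"dp":[0,0,0],"angular":[0,0,0]},{"dp":[0,0,0],"angular":[0,0,0]},{"dp":[0,0,0],"angular":[0,0,0]}]' && python3 -c "
from station import order; print(order.sign_off())"
```

```text
t: 15.5
tcp_pos: [0.4089, -0.2823, 0.1849]
tool_rot: [0.743, 0.669, -0.0, 0.001]
force: [-2.4, 2.1, 13.9]
finger_gap: 0.002
gripper_force: 7.0
t: 16.0
tcp_pos: [0.4088, -0.2823, 0.1849]
tool_rot: [0.743, 0.669, -0.0, 0.001]
force: [-2.5, 1.9, 14.2]
finger_gap: 0.001
gripper_force: 7.0
the job is handed in; nothing more can be done
None
```

I slid the tray against the stop and let go of it. I then held the knob down for over 2.5 s at about 21 mm of travel (14 N), with the collar's edge in the green ring. The job was handed in at about 16 s with the arm still pressing; sign-off returned no verdict.

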